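# Take the filter out of the bench air cleaner

### The arm

A 6-joint arm with a two-finger parallel gripper is mounted at the origin on a cart in front of the work surface, level with it; the furniture and walls round the work are solid. World frame = base frame: x ahead of the robot, y to its left, z up, the work surface at z = 0. Lengths are in mm, angles in rad, forces in N, time in s.
With the tool pointing down it reaches from about 300 to 875 mm from the base axis. Payload 6.4 kg.
Tool frame: the origin (TCP) lies between the finger pads; the fingertips stand 19 mm ahead of it and the grasp point (between the pads) is the TCP; z points along the fingers, y is the direction in which the jaws open and shut (so a half turn about z gives the same grasp; the last joint's range is limited). The gripper opens to 88 mm and grips with 3 to 60 N. Pads are 18 mm wide; open, the fingers measure 123 mm over their backs; the gripper's body (75 mm by 187 mm) begins 45 mm behind the grasp point.
Start: joints at [-1.351, 0.181, 1.607, -0, 1.354, -0.206], TCP at [237.521, -523.665, 257.714] pointing down, gripper open.
Joint ranges: [-2.99, 2.99], [-0.89, 2.07], [0.3, 2.58], [-1.14, 4.28], [0, 2.63], [-3.12, 3.12]. Speed limits (rad/s): [2.57, 2.57, 3.01, 3.14, 3.14, 3.14].

### API

Orientations are given as a rotation vector (axis times angle).
In Python, from rig import robot, imaging gives the robot as it stands.
- The arm moves only by the tool move_arm, never from a script. Its argument "rows" is a list that holds one entry, the list of rows, each a list of 7 numbers: the turn, a rotation vector about the world's x, y, z in units of 5 degrees (1.0 is 5 degrees), then the shift along the world's x, y, z in units of 40 mm (1.0 is 40 mm), then the finger opening in mm, from 0 to 88.1. A call has exactly 5 rows; each row is the pose to reach, as a shift and turn from the pose commanded when the call began; what a row does not reach only later rows make up. A row lasts 1/12 s, in which the tool goes at most 41.7 mm and 7.16 degrees, less where a joint would pass 70% of its speed; a pose out of reach is approached as far as the arm can. A call with a gripper value outside its range is refused whole. The fingers move at their own pace and stop on an object; the grip force is fixed at half the most. Time passes only in rows, so rows that repeat a pose let the fingers close, or fill a call up. It gives the time, the measured TCP pose, the force and the opening at its end, in the units of the state.
- robot.read_state(): the state, without advancing time (a new reading comes with each control period).
- imaging.grab_frame(name): name is "scene" or "top"; returns a dict with "frame" (384x512x3 uint8, blue, green, red), "vertical_fov" (degrees; the focal length in pixels is half the picture's height over the tangent of half this angle, whatever the lens; pixels are square), "cx", "cy" (the principal point, pixels), "R" (3x3) and "t" (3): a world point X has camera coordinates R X + t. Camera axes: x right, y down, z forward; pixel columns grow to the right and rows downward; lengths in mm; the calibration is good to about 2 mm. A picture is of the moment at which its call begins. There is no depth.
- robot.close_job(): hands the job in, once; it reports no verdict.
The state is a dict: "clock": time; "q": joint angles; "qvel": joint speeds; "joint_efforts": joint torques, N m; "tcp_pos": TCP position; "tcp_rot": TCP orientation; "force": force on the tool from outside, world axes, zero at the start; "ft_torque": the same for the moment, N m; "finger_gap": finger opening in mm.
Only numpy, scipy, OpenCV 4.12 (cv2) and the standard library are available. Lean on these libraries where they do the work, as an engineer would, in place of code of your own. Each camera call takes 0.05 s, during which the arm holds its last target. There are 200 camera calls.

### The job

The dust filter of the bench air cleaner is due for cleaning: press the blue door on its sloping front inward until the spring catch lets it pop open, then swing the door back past upright so that it stays open. Turn the yellow turn-button well clear of the filter's tab - it gives only one way, and you must feel which - lift the orange filter out, and lay it (do not drop it) flat, pleats up, wholly on the closed red notebook. Leave the door open, the button turned clear, and the bystanders where they are.

Things in the scene. Friction and masses are not known exactly. Their poses are not given: they have to be found in the camera images.
- cleaner: white bench air cleaner, fixed, 230 mm deep, 216 mm wide, 158 mm high at the back and 32 mm at the front; its front panel slopes up away from the robot at 35 degrees to the horizontal. Origin on the table below the middle of the panel, 93 mm under the panel's surface; x points into the machine (away from the robot), y to its left, z up
- door (a joint): door angle (rad) about its left edge: 0 closed and caught, negative pressed inward (stop at -0.04), at most 2.3; 1.57 is square to the panel. Pressed in by 0.025 (4 mm at the press mark, 3 to 5 N) the catch lets go; once the door is released a spring pin kicks it to about 0.8. A stiff hinge (0.12 N m) then keeps it wherever it is left. Swung open means beyond 1.65
- door_press (a point): round black press mark (24 mm) on the outer face of the blue door, 22 mm from its right, free edge. Door: 172 mm across, 212 mm up the slope, 7 mm thick, its underside 6 mm above the panel. Axes move with the door; when closed: x up the slope, y to the left, z straight out of the panel (35 degrees from vertical, leaning toward the robot)
- door_hinge (a point): point on the door's hinge line, half-way up the slope, at the left edge, in the plane of the door's underside, 6 mm above the panel; axes as door_press, they turn with the door about x
- door_edge (a point): middle of the door's right, free edge, 172 mm from the hinge line; axes as door_press. Under the door, at the upper end of this edge (x = 65 to 95 mm), sits a steel catch hook 22 mm deep; push the open door along the middle or lower part of the edge
- retainer (a joint): angle (rad) of the yellow turn-button, positive anticlockwise looking at the panel; 0 at the start, arm pointing down the slope over the filter's tab. It turns one way only, which way differs from start to start: a stop blocks the other way after about 0.1 (0.2 if forced); the free way goes to 1.4. Light friction (0.03 N m), stays where left. Turned clear means beyond 0.95 either way
- retainer_grip (a point): centre of the button's finger bar, on the turning axis. Bar 40 mm long (x, up the slope at the start), 12 mm thick (y: grip across it), 22 mm high, top 11 mm above this point. z: the turning axis, straight out of the panel. The flat arm under the bar, 12 mm wide, reaches 48 mm from the axis to -x. Bay wall 58 mm above the axis; tall part of the filter 55 mm below it
- filter_centre (a point): centre of the orange filter's main part, half-way up: 64 (x) by 46 (y) by 30 mm (z), 90 g, pleats on its +z face; at its +x end a tab 16 mm long, 6 mm thick, at the foot. It starts on the bay floor, x up the slope, z straight out of the panel, lower end against the bay's wall, with low guides only at its ends, the bay's side walls 42 mm from its sides. Grip across y
- bay_floor (a point): centre of the floor of the bay behind the door, 45 mm below the panel; fixed to the cleaner: x up the slope, y left, z straight out of the panel. Bay: 178 mm (x) by 130 mm (y). With the door open a 10 mm spring pin stands 30 mm out of the panel at x = 102, y = 48 mm; it yields when pushed
- book_top (a point): centre of the upper face of the closed red notebook lying on the table, fixed, 208 mm (x) by 146 mm (y) by 11 mm thick; z up
- wood_block: bare wooden block, 62x110x19 mm, lying on the table; a bystander, origin at the centre of its underside
- paint_tube: part-used paint tube, 136x38x29 mm, lying on the table; a bystander, origin at the centre of its underside
- dropper_bottle: white dropper bottle with black collar, 40 mm across, 111 mm high, standing left of the cleaner; a bystander, origin at the centre of its underside
- tub: white plastic tub with lid, 84 mm across, 70 mm high; a bystander, origin at the centre of its underside
- filter: the same filter cassette; origin at the centre of the main part's underside, 15 mm below filter_centre, same axes

How it is judged:
By the outcome, as a careful person would: the job done as asked, in the order asked, and still so for the second after the job is handed in, with the robot touching nothing.
It also fails if it takes over 61 s, if anything falls off the work surface, if the arm or the gripper's body presses on something with over 40 N, if the wrist force passes 120 N, or if a joint passes its speed limit or range.

## Working session

There is one attempt and no reset: what is moved stays moved. The work goes in short steps, Python scripts to look and compute and a tool call to move; the robot and the scene stay as the last step left them, time stands still between calls to the robot, and variables do not carry over. Pictures are saved under pics/ and viewed, about 8 in all and at most 12, crops included, and the job is handed in when it is done.

Besides the shell and the picture viewer there is one more tool, called after "Emit:" in YAML: its name, and indented under it one key for each argument. move_arm: Moves the arm, as the interface text tells. Its arguments: {"type":"object","properties":{"rows":{"type":"array"}},"required":["rows"]}

```bash
mkdir -p pics; ls
python3 - <<'E'
from rig import robot, imaging
import cv2,numpy as np
for n in("scene","top"):
    f=imaging.grab_frame(n); cv2.imwrite(f"pics/{n}0.png",cv2.resize(f["frame"],(800,600),interpolation=cv2.INTER_CUBIC))
    R=np.array(f["R"]);t=np.array(f["t"]);print(n,f["vertical_fov"],f["cx"],f["cy"],R.round(4).tolist(),t, -R.T@t)
s=robot.read_state();print(s)
E
```

```text
pics
scene 48.845542568848316 262.4257729125257 189.5782702333689 [[-0.6539, -0.7564, 0.0201], [-0.5769, 0.4812, -0.66], [0.4895, -0.4431, -0.751]] [ 439.40523684  348.85689315 1168.93110793] [ -83.67949614  682.48333099 1099.26897254]
top 54.596039458708624 260.2358539627925 198.743078865789 [[-0.0097, -0.9996, -0.0262], [-0.9906, 0.0132, -0.136], [0.1363, 0.0246, -0.9904]] [ 116.26519188  557.35915028 1069.23538716] [ 407.57586916   82.51280055 1137.76301532]
{'clock': 0.1, 'q': array([-1.35128050e+00,  1.81451376e-01,  1.60786120e+00, -1.08683764e-05,
        1.35380322e+00, -2.06310381e-01]), 'qvel': array([-0.00042216, -0.00303865, -0.00207284, -0.00050694, -0.00063681,
        0.00158105]), 'joint_efforts': array([ 3.59312435e-04, -4.34816587e+01, -3.42696655e+01,  7.04137352e-02,
        3.40338238e-02, -3.60444176e-05]), 'tcp_pos': array([ 237.42830632, -523.21528571,  256.93147806]), 'tcp_rot': array([-3.06916449e+00, -6.63525807e-01,  3.24499608e-05]), 'force': array([ 0.29167527, -0.26669705, -0.87518985]), 'ft_torque': array([-0.02008895,  0.01997674,  0.03378629]), 'finger_gap': 88.08068696013765}
```

View pics/scene0.png

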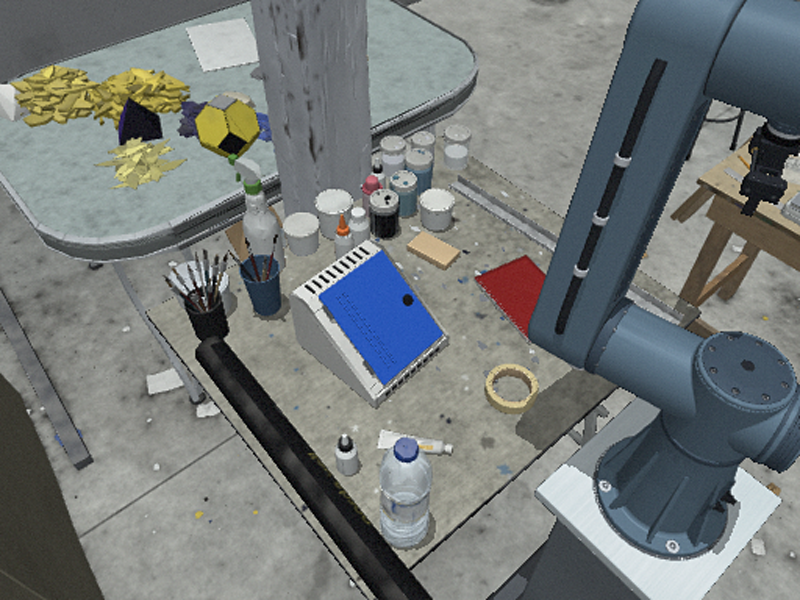

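View pics/top0.png

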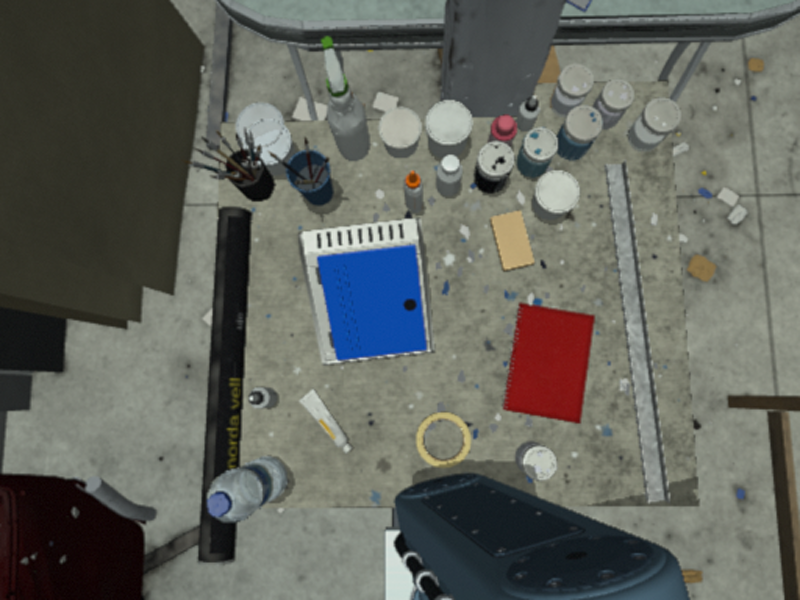

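The pictures show the blue door with the black mark at top px (410,305)/800, the red notebook at about (550,362), the cleaner to the left of centre, the tube and bottle in front of it on the left, and the wood block behind the book. I'll fit the door and book next.

```bash
cat > h.py <<'E'
import numpy as np,cv2
from rig import robot,imaging
from scipy.optimize import least_squares
from scipy.spatial.transform import Rotation as Ro
def cam(n):
    f=imaging.grab_frame(n);f["R"]=np.array(f["R"]);f["t"]=np.array(f["t"]);f["f"]=192/np.tan(np.radians(f["vertical_fov"]/2));return f
def proj(f,X):
    c=np.atleast_2d(X)@f["R"].T+f["t"];return np.c_[c[:,0]/c[:,2]*f["f"]+f["cx"],c[:,1]/c[:,2]*f["f"]+f["cy"]]
def ray(f,uv,p0,n):  # pixel ray meets plane
    d=f["R"].T@np.array([(uv[0]-f["cx"])/f["f"],(uv[1]-f["cy"])/f["f"],1]);o=-f["R"].T@f["t"]
    return o+d*(np.dot(n,np.array(p0)-o)/np.dot(n,d))
def slope(yaw):
    return Ro.from_euler('z',yaw).as_matrix()@Ro.from_euler('y',-np.radians(35)).as_matrix() # cols: up-slope,left,normal
def quad(m):
    c=max(cv2.findContours(m.astype(np.uint8),0,1)[0],key=cv2.contourArea)
    c=cv2.convexHull(c);
    return cv2.approxPolyDP(c,.04*cv2.arcLength(c,True),True)[:,0].astype(float)
E
python3 - <<'E'
from h import *
F={n:cam(n) for n in("scene","top")}
print(192/np.tan(np.radians(54.6/2)))
Q={}
for n,f in F.items():
    h=cv2.cvtColor(f["frame"],cv2.COLOR_BGR2HSV)
    blue=(h[...,0]>105)&(h[...,0]<125)&(h[...,1]>180)&(h[...,2]>90)
    blue=cv2.morphologyEx(blue.astype(np.uint8),cv2.MORPH_CLOSE,np.ones((7,7)))
    Q[n]=quad(blue);print(n,Q[n].tolist())
    red=((h[...,0]<6)|(h[...,0]>174))&(h[...,1]>170)&(h[...,2]>60)
    q=quad(cv2.morphologyEx(red.astype(np.uint8),cv2.MORPH_OPEN,np.ones((3,3))));
    print("red",q.tolist(), [ray(f,p,[0,0,11],[0,0,1]).round(0).tolist() for p in q])
    k=h[...,2]<50
    cnt,_,st,ce=cv2.connectedComponentsWithStats((k).astype(np.uint8))
    f["mark"]=[ce[i] for i in range(1,cnt) if cv2.pointPolygonTest(Q[n].astype(np.float32),tuple(map(float,ce[i])),False)>5 and st[i,4]>15]
    print("mark",f["mark"])
C=np.array([[sx*106,sy*86,0] for sx in(-1,1) for sy in(-1,1)])
def res(p):
    W=C@slope(p[3]).T+p[:3];r=[]
    for n,f in F.items():
        P=proj(f,W)
        for w in P: 
            d=Q[n]-w; r+=list(d[np.argmin((d**2).sum(1))])
    return r
s=least_squares(res,[500,80,104,0.05],loss='soft_l1');p=s.x;S=slope(p[3])
print("door face centre",p,np.round(s.fun,1))
print("mark pred",p[:3]+S@[0,-64,0],[ray(f,f["mark"][0],p[:3],S[:,2]) for f in F.values() if f["mark"]])
print("orig",p[:3]-S@[0,0,13])
E
```

```text
371.99318521432235
scene [[244.0, 160.0], [282.0, 212.0], [246.0, 245.0], [204.0, 190.0]]
red [[337.0, 165.0], [347.0, 180.0], [334.0, 210.0], [306.0, 177.0]] [[542.0, -245.0, 11.0], [469.0, -217.0, 11.0], [406.0, -83.0, 11.0], [572.0, -116.0, 11.0]]
mark []
top [[264.0, 158.0], [272.0, 222.0], [216.0, 229.0], [204.0, 165.0]]
red [[334.0, 195.0], [379.0, 202.0], [370.0, 269.0], [325.0, 261.0]] [[571.0, -114.0, 11.0], [548.0, -249.0, 11.0], [348.0, -212.0, 11.0], [373.0, -80.0, 11.0]]
mark []
door face centre [562.58535534 173.48618673 105.98953999  -1.48895669] [  3.2  -1.9  -0.9 -24.2  -2.8  23.1  -0.3   0.5   4.1  -0.1  -3.6  -7.
   1.3   1.7  -0.6   1.6]
mark pred [498.79956299 168.25429468 105.98953999] []
orig [563.19491112 166.0546499   95.34056341]
```

Run:
```python
from h import *
F={n:cam(n) for n in("scene","top")}
# order FR NR NL FL, then press mark
Q={"scene":[[244,160],[282,212],[246,245],[204,190],[260.5,192]],"top":[[264,158],[272,222],[216,229],[204,165],[262.4,195.2]]}
C=np.array([[106,-86,0],[-106,-86,0],[-106,86,0],[106,86,0],[0,-64,0]])
def res(p): 
    W=C@slope(p[3]).T+p[:3]; return np.concatenate([(proj(F[n],W)-Q[n]).ravel() for n in F])
s=least_squares(res,[500,80,104,0.05],loss='soft_l1');p=s.x;S=slope(p[3])
print(p,np.round(res(p),1));
print("mark",p[:3]+S@[0,-64,0],"orig",p[:3]-S@[0,0,13]);print(S.round(3))
print(robot.read_state()["clock"])
```

```text
[562.43604965 166.64123794  98.37996066  -6.17187492] [ 0.5  0.3  1.9  2.2  0.2  2.1 -0.4 -0.1 -0.9 -0.9  1.8 -2.   1.4  1.1
 -0.2  1.2 -1.4 -1.1 -0.3 -3.1]
mark [569.5452126  103.0373088   98.37996066] orig [569.84639802 167.46951026  87.73098408]
[[ 0.814 -0.111 -0.57 ]
 [ 0.091  0.994 -0.064]
 [ 0.574  0.     0.819]]
0.3
```

Run:
```python
from h import *
o=[]
for n,(x,y) in {"scene":(190,150),"top":(190,140)}.items():
    f=cam(n)["frame"][y:y+120,x:x+100]; o.append(cv2.resize(f,(400,480),interpolation=cv2.INTER_NEAREST))
cv2.imwrite("pics/c1.png",np.hstack(o))
```

```text
(no output)
```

View pics/c1.png

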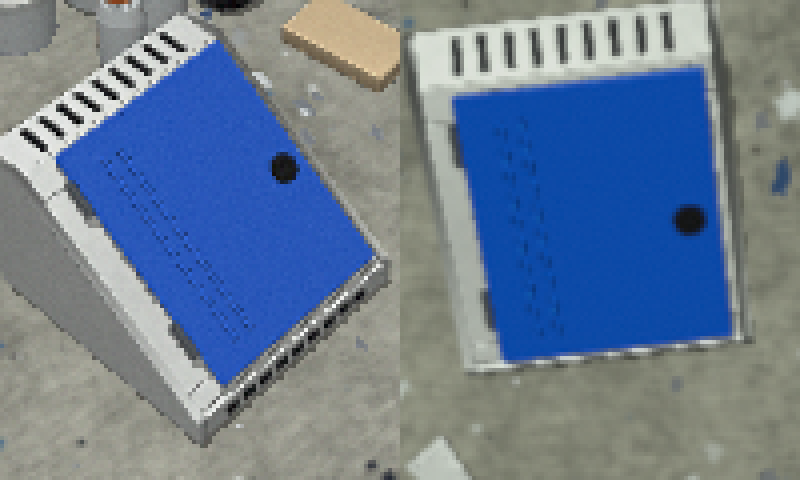

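The crop gives sharper corners (scene FR (244.5,160), NR (284,214), NL (245.5,246), FL (204,189.5); top FR (266,157), NR (273,224), NL (216,230.5), FL (203.7,164)). The mark is near (261,192) in scene and (262,195) in top, so I'll refit.

Run:
```python
from h import *
F={n:cam(n) for n in("scene","top")}
Q={"scene":[[244.5,160],[284,214],[245.5,246],[204,189.5],[261.2,192]],"top":[[266,157],[273,224],[216.2,230.5],[203.7,164.2],[262.2,195]]}
for fz in (0,1):
  def res(p): 
    C=np.array([[106,-86,0],[-106,-86,0],[-106,86,0],[106,86,0],[p[4],-64,0]])
    z=103.65 if fz else p[2]
    W=C@slope(p[3]).T+[p[0],p[1],z]; return np.concatenate([(proj(F[n],W)-Q[n]+.5*0).ravel() for n in F])
  s=least_squares(res,[560,166,104,0.1,0],loss='soft_l1');p=s.x
  if fz:p[2]=103.65
  S=slope(p[3])
  print(p,np.round(res(p),1));
  print("mark",p[:3]+S@[p[4],-64,0],"orig",p[:3]-S@[0,0,13])
print(S.round(3))
f=F["top"]
for n,u,z in [("tub",(540,461),70),("bottle",(257,397),111),("block",(513,240),19),("tube",(325,420),20)]: print(n,ray(f,np.array(u)*.64,[0,0,z],[0,0,1]).round(0))
```

```text
[ 5.61083059e+02  1.66345158e+02  1.00930176e+02  1.02083774e-01
 -6.16013758e+00] [ 0.7 -0.1  0.4  0.1  0.7  0.8 -0.1 -0.2  0.   0.5  0.2 -0.5  0.3 -0.2
 -0.7 -0.1 -0.9 -0.3  0.2 -0.4]
mark [562.58525961 102.16411394  97.39686669] orig [568.50073383 167.10502358  90.28119988]
[ 5.60316399e+02  1.66803969e+02  1.03650000e+02  1.02079848e-01
 -6.37148080e+00] [ 0.7 -0.5  0.5 -0.2  0.8  0.6 -0.1 -0.6  0.1  0.2  0.  -0.4  0.2  0.
 -1.   0.1 -1.3 -0.3  0.  -0.3]
mark [561.64612659 102.605277    99.99546875] orig [567.73407679 167.56380504  93.00102342]
[[ 0.815 -0.102 -0.571]
 [ 0.083  0.995 -0.058]
 [ 0.574  0.     0.819]]
tub [ 281. -126.   70.]
bottle [399. 373. 111.]
block [ 699. -100.   19.]
tube [354. 267.  20.]
```

```bash
cat >> h.py <<'E'
YAW=0.102; S=slope(YAW); O=np.array([560.6,166.6,102.8])-S@[0,0,13] # panel-centre origin
RT=np.c_[S[:,0],-S[:,1],-S[:,2]]
def W(x,y,z): return O+S@np.array([x,y,z])
def L(p): return S.T@(np.array(p)-O)
def go(p,R=RT):
    s=robot.read_state();Rc=Ro.from_rotvec(s["tcp_rot"]).as_matrix()
    print("t",s["clock"],"turn",(np.degrees(Ro.from_matrix(R@Rc.T).as_rotvec())/5).round(2),"shift",((np.array(p)-s["tcp_pos"])/40).round(3),"q",s["q"].round(2),"F",s["force"].round(1),"M",s["ft_torque"].round(2),"gap",round(s["finger_gap"],1),"tcpL",L(s["tcp_pos"]).round(1))
E
python3 -c "
from h import *
print(O,W(-6,-64,13)); go(W(-6,-64,13+79))"
```

```text
[568.01773861 167.35924423  92.15102342] [562.22731928 102.43218724  99.35854138]
t 0.5 turn [ 1.83 -6.79 -3.59] shift [ 6.991 15.537 -2.341] q [-1.35  0.18  1.61 -0.    1.35 -0.21] F [-0.5 -0.4 -0.1] M [-0.02  0.03 -0.05] gap 88.3 tcpL [-232.  -653.8  364.6]
```

Emit:
move_arm:
  rows:
    - [[0.1,-0.34,-0.18,0.35,0.78,0,0],[0.18,-0.68,-0.36,0.7,1.55,0,0],[0.27,-1.02,-0.54,1.05,2.33,0,0],[0.36,-1.36,-0.72,1.4,3.1,0,0],[0.45,-1.7,-0.9,1.75,3.88,0,0]]

```text
clock: 0.92
tcp_pos: [308.0, -367.1, 257.7]
tcp_rot: [-3.079, -0.538, -0.242]
force: [0.5, 0.6, 0.1]
finger_gap: 56.8
```

Emit:
move_arm:
  rows:
    - [[0.1,-0.34,-0.18,0.35,0.78,0,0],[0.18,-0.68,-0.36,0.7,1.55,0,0],[0.27,-1.02,-0.54,1.05,2.33,0,0],[0.36,-1.36,-0.72,1.4,3.1,0,0],[0.45,-1.7,-0.9,1.75,3.88,0,0]]

```text
clock: 1.33
tcp_pos: [377.9, -211.9, 257.9]
tcp_rot: [-3.064, -0.41, -0.48]
force: [1.1, -0.2, -0.2]
finger_gap: 23.9
```

Emit:
move_arm:
  rows:
    - [[0.1,-0.34,-0.18,0.35,0.78,0,0],[0.18,-0.68,-0.36,0.7,1.55,0,0],[0.27,-1.02,-0.54,1.05,2.33,0,0],[0.36,-1.36,-0.72,1.4,3.1,0,0],[0.45,-1.7,-0.9,1.75,3.88,0,0]]

```text
clock: 1.75
tcp_pos: [447.9, -56.7, 258.3]
tcp_rot: [-3.026, -0.28, -0.714]
force: [0.2, 0.0, 0.6]
finger_gap: 0.5
```

```bash
python3 -c "
from h import *
go(W(-6,-64,13+79))"
```

```text
t 1.75 turn [ 0.48 -1.66 -0.87] shift [ 1.73   3.864 -2.355] q [-0.6  -0.42  2.21  0.36  1.03  0.65] F [0.2 0.  0.6] M [-0.03  0.21 -0.02] gap 0.5 tcpL [ -21.3 -210.7  217.7]
```

Emit:
move_arm:
  rows:
    - [[0.1,-0.34,-0.18,0.35,0.78,-0.3,0],[0.18,-0.68,-0.36,0.7,1.55,-0.8,0],[0.27,-1.02,-0.54,1.05,2.33,-1.3,0],[0.36,-1.36,-0.72,1.4,3.1,-1.85,0],[0.48,-1.66,-0.87,1.73,3.87,-2.35,0]]

```text
clock: 2.17
tcp_pos: [517.1, 98.7, 163.5]
tcp_rot: [-2.962, -0.153, -0.935]
force: [0.9, -1.0, -1.1]
finger_gap: 0.6
```

Emit:
move_arm:
  rows:
    - [[0,0,0,0.28,0.03,-0.4,0],[0,0,0,0.57,0.06,-0.82,0],[0,0,0,0.64,0.06,-0.92,0],[0,0,0,0.71,0.07,-1.02,0],[0,0,0,0.75,0.07,-1.08,0]]

```text
clock: 2.58
tcp_pos: [546.9, 99.2, 120.6]
tcp_rot: [-2.964, -0.153, -0.93]
force: [0.4, 0.4, -0.1]
finger_gap: 0.5
```

```bash
python3 -c "
from h import *
go(W(-6,-64,13+19-6))"
```

```text
t 2.5833 turn [ 0.   -0.03 -0.01] shift [ 0.197  0.061 -0.265] q [-0.1   0.06  2.19  0.38  0.31  1.05] F [ 0.4  0.4 -0.1] M [-0.05  0.19 -0.06] gap 0.5 tcpL [ -6.5 -65.6  39.3]
```

Emit:
move_arm:
  rows:
    - [[0,0,0,0.05,0.02,-0.08,0],[0,0,0,0.09,0.03,-0.13,0],[0,0,0,0.12,0.04,-0.17,0],[0,0,0,0.14,0.04,-0.2,0],[0,0,0,0.15,0.04,-0.22,0]]

```text
clock: 3.0
tcp_pos: [553.4, 100.6, 112.7]
tcp_rot: [-2.964, -0.153, -0.933]
force: [-14.3, -5.9, 17.5]
finger_gap: 0.8
```

Emit:
move_arm:
  rows:
    - [[0,0,0,-0.5,-0.45,0.72,0],[0,0,0,-1.0,-0.9,1.44,0],[0,0,0,-1.5,-1.35,2.16,0],[0,0,0,-2.0,-1.8,2.87,0],[0,0,0,-2.0,-1.9,2.87,0]]

```text
clock: 3.42
tcp_pos: [473.9, 22.9, 235.1]
tcp_rot: [-2.964, -0.155, -0.953]
force: [0.7, 0.6, 1.1]
finger_gap: 0.6
```

Run:
```python
from h import *
f=cam("scene")
cv2.imwrite("pics/s1.png",cv2.resize(f["frame"][80:290,150:430],(800,600),interpolation=cv2.INTER_CUBIC))
go(W(-20,-78,114+19))
print(proj(f,[W(106,86-172*np.cos(.8),6+172*np.sin(.8)),W(-106,86-172*np.cos(.8),6+172*np.sin(.8))]))
```

```text
t 3.4667 turn [0.05 0.1  0.01] shift [ 0.239  1.439 -1.069] q [-0.37 -0.42  2.31  0.4   0.73  0.86] F [-0.  -0.1 -0.6] M [0.   0.21 0.03] gap 0.2 tcpL [  -8.1 -134.3  176.9]
[[248.56640453 156.46881765]
 [291.84117118 216.51036597]]
```

View pics/s1.png

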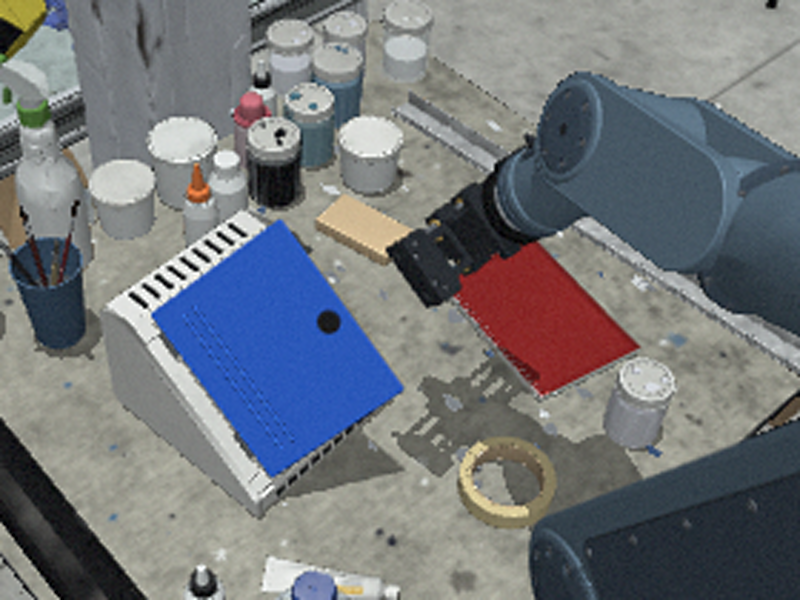

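The door has popped to about 0.8: its free-edge corners at crop (284,222) and (403,388) match the prediction. Next I push it open along the free edge.

Emit:
move_arm:
  rows:
    - [[0,0,0,0.12,0.72,-0.53,0],[0,0,0,0.24,1.44,-1.07,0],[0,0,0,0.24,1.44,-1.07,0],[0,0,0,0.07,1.94,-0.91,0],[0,0,0,-0.09,2.46,-0.74,0]]

```text
clock: 3.88
tcp_pos: [468.1, 123.7, 194.8]
tcp_rot: [-2.967, -0.153, -0.924]
force: [-3.3, -6.4, 4.1]
finger_gap: 0.4
```

Emit:
move_arm:
  rows:
    - [[0,0,0,-0.17,0.5,0.17,0],[0,0,0,-0.34,1.02,0.33,0],[0,0,0,-0.44,1.53,0.4,0],[0,0,0,-0.54,2.04,0.47,0],[0,0,0,-0.64,2.55,0.53,0]]

```text
clock: 4.3
tcp_pos: [443.0, 226.7, 217.5]
tcp_rot: [-2.965, -0.154, -0.929]
force: [0.6, -0.7, -0.2]
finger_gap: 0.6
```

Emit:
move_arm:
  rows:
    - [[0,0,0,0,0.6,-0.06,0],[0,0,0,-0.01,1.21,-0.16,0],[0,0,0,0.09,1.72,-0.37,0],[0,0,0,0.19,2.24,-0.59,0],[0,0,0,0.19,2.24,-0.59,0]]

```text
clock: 4.72
tcp_pos: [450.4, 317.4, 191.6]
tcp_rot: [-2.966, -0.159, -0.924]
force: [0.2, -0.2, -0.3]
finger_gap: 0.3
```

Run:
```python
from h import *
go(W(-20,156,146))
```

```text
t 4.7167 turn [ 0.02 -0.07 -0.05] shift [ 0.054 -0.127  0.217] q [ 0.52 -0.04  2.1  -0.45  0.56  2.31] F [ 0.2 -0.2 -0.3] M [0.01 0.22 0.01] gap 0.3 tcpL [-26.3 161.3 139.8]
```

Emit:
move_arm:
  rows:
    - [[0,0,0,-0.3,-0.6,0.6,88],[0,0,0,-0.5,-1.5,0.9,88],[0,0,0,-0.5,-2.5,0.9,88],[0,0,0,-0.4,-3.5,0.9,88],[0,0,0,-0.3,-4.5,0.9,88]]

```text
clock: 5.13
tcp_pos: [437.0, 148.4, 230.0]
tcp_rot: [-2.964, -0.157, -0.928]
force: [-0.1, -0.0, -0.5]
finger_gap: 31.7
```

Emit:
move_arm:
  rows:
    - [[0,0,0,0.1,-1,0,88],[0,0,0,0.2,-2,0,88],[0,0,0,0.3,-3,0,88],[0,0,0,0.4,-4,0,88],[0,0,0,0.5,-5,0,88]]

```text
clock: 5.55
tcp_pos: [456.2, -40.5, 230.6]
tcp_rot: [-2.964, -0.155, -0.932]
force: [1.6, -0.4, -0.9]
finger_gap: 64.7
```

Run:
```python
from h import *
o=[]
for n,(x,y) in {"scene":(185,145),"top":(175,130)}.items():
    f=cam(n)["frame"][y:y+120,x:x+100]; o.append(cv2.resize(f,(400,480),interpolation=cv2.INTER_CUBIC))
cv2.imwrite("pics/c2.png",np.hstack(o))
go(W(0,0,100))
```

```text
t 5.65 turn [ 0.03 -0.02  0.14] shift [ 1.347  5.224 -1.429] q [-0.62 -0.46  2.33  0.52  0.85  0.6 ] F [ 0.6 -0.6  0. ] M [ 0.04  0.25 -0.02] gap 72.9 tcpL [ -28.6 -202.4  189.8]
```

View pics/c2.png

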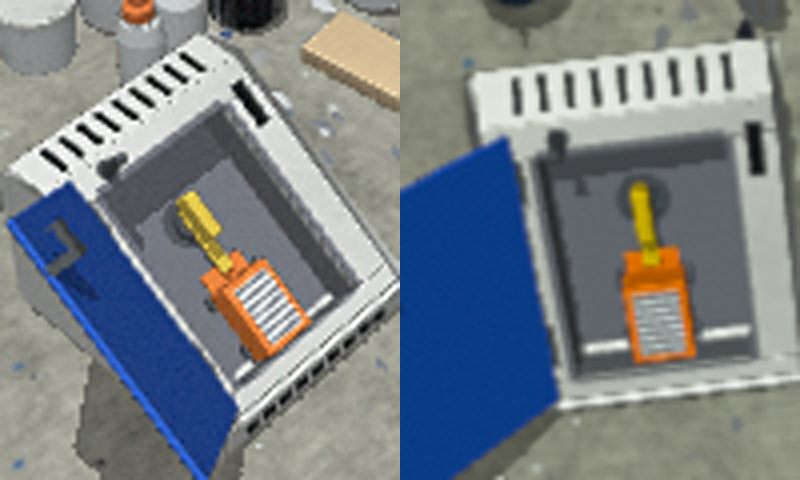

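Run:
```python
from h import *
A={"scene":(185,145,0),"top":(175,130,400)}
pts={"bay floor-level rim corners":[W(89,65,0),W(89,-65,0),W(-89,-65,0),W(-89,65,0)],"filt top":[W(-57+a,b,-15) for a,b in((32,23),(32,-23),(-32,-23),(-32,23))],
"circle":[W(31,0,-45)],"bar top ends z-11":[W(51,0,-11),W(11,0,-11)],"arm tip":[W(-17,0,-33)],"slot":[W(80,-80,0)]}
for n,(x,y,o) in A.items():
    f=cam(n)
    for k,p in pts.items(): print(n,k,((proj(f,p)-[x,y])*4+[o,0]).round(0).tolist())
```

```text
scene bay floor-level rim corners [[105.0, 183.0], [228.0, 94.0], [360.0, 277.0], [244.0, 374.0]]
scene filt top [[226.0, 278.0], [268.0, 245.0], [315.0, 310.0], [275.0, 344.0]]
scene circle [[191.0, 212.0]]
scene bar top ends z-11 [[192.0, 181.0], [222.0, 223.0]]
scene arm tip [[232.0, 258.0]]
scene slot [[248.0, 94.0]]
top bay floor-level rim corners [[547.0, 148.0], [735.0, 126.0], [761.0, 350.0], [587.0, 370.0]]
top filt top [[631.0, 278.0], [694.0, 271.0], [704.0, 347.0], [643.0, 354.0]]
top circle [[653.0, 188.0]]
top bar top ends z-11 [[649.0, 181.0], [656.0, 233.0]]
top arm tip [[661.0, 254.0]]
top slot [[758.0, 136.0]]
```

Run:
```python
from h import *
o=[]
for n,(x,y) in {"scene":(205,165),"top":(212,160)}.items():
    f=cam(n)["frame"][y:y+75,x:x+50]; o.append(cv2.resize(f,(400,600),interpolation=cv2.INTER_CUBIC))
cv2.imwrite("pics/c3.png",np.hstack(o))
```

```text
(no output)
```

View pics/c3.png

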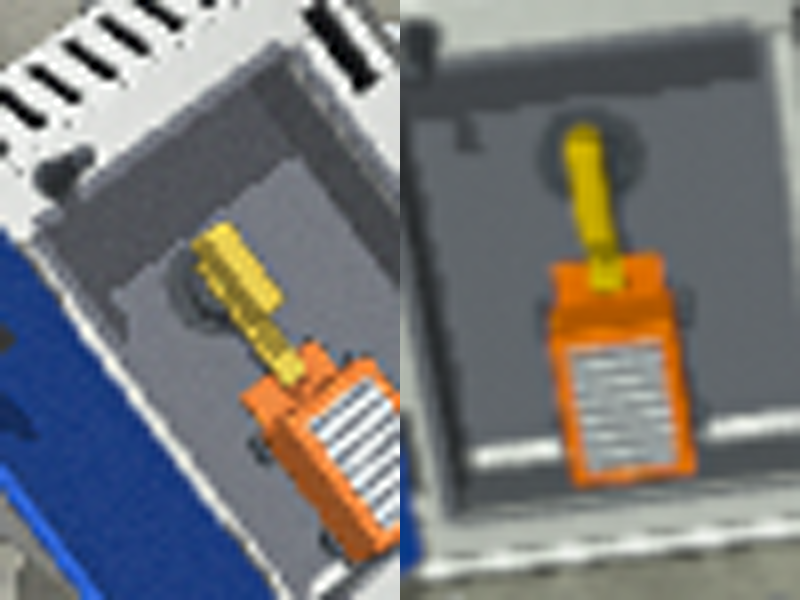

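Run:
```python
from h import *
F={n:cam(n) for n in("scene","top")}
M=[("scene",(89,65,0),(209.8,194.6)),("scene",(89,-65,0),(240.6,170.6)),("scene",(-89,-65,0),(275.5,216)),("scene",(-89,65,0),(244.5,240.7)),
("top",(89,65,0),(210,169.5)),("top",(89,-65,0),(257,164.2)),("top",(-89,-65,0),(264.2,219.5)),("top",(-89,65,0),(218.7,225))]
f3=lambda p:W(*p)
s=least_squares(lambda d:np.concatenate([(proj(F[n],W(*(np.array(p)+d)))[0]-q) for n,p,q in M]),[0,0,0],loss='soft_l1');print("rim shift",s.x,s.fun.round(1))
for nm,M2 in {"filt":[("top",(-57,0,-15),(239.9,210.8)),("scene",(-25,23,-15),(238.5,219)),("scene",(-25,-23,-15),(251.2,210))],
 "bar":[("scene",(0,0,0),(205+240/8,165+264/8)),("top",(0,0,0),(212+187/8,160+173/8))]}.items():
    s=least_squares(lambda d:np.concatenate([(proj(F[n],W(*(np.array(p)+d)))[0]-q) for n,p,q in M2]),[0,0,0]);print(nm,s.x,s.fun.round(1))
t=F["top"]
for u in [(577,133),(615,285),(592,160)]: 
  q=(212+(u[0]-400)/8,160+u[1]/8)
  for z in(-45,-33,-11): print(u,z,L(ray(t,q,W(0,0,z),S[:,2])).round(0))
```

```text
rim shift [-4.95099807  6.97432432  1.75614494] [ 0.8 -1.3  1.   0.2 -0.8  0.5  1.2  0.4 -0.6 -0.3 -0.5 -0.4 -1.   0.1
  0.9 -0.4]
filt [-8.14220066  9.85984454 -5.61214361] [-0.7 -0.7  1.7 -0.2 -0.6  0.4]
bar [ 28.79259005   7.6155464  -17.3453416 ] [-0.4 -0.1  0.2  0.3]
(577, 133) -45 [ 34.  12. -45.]
(577, 133) -33 [ 39.  11. -33.]
(577, 133) -11 [ 48.   9. -11.]
(615, 285) -45 [-29.   6. -45.]
(615, 285) -33 [-24.   5. -33.]
(615, 285) -11 [-13.   4. -11.]
(592, 160) -45 [ 22.   8. -45.]
(592, 160) -33 [ 28.   7. -33.]
(592, 160) -11 [ 37.   5. -11.]
```

Run:
```python
from h import *
go(W(26,7.4,60)); print((W(26,7.4,-9)-W(26,7.4,60))/40)
```

```text
t 5.95 turn [-0.   -0.06 -0.06] shift [ 2.447  5.25  -1.84 ] q [-0.59 -0.46  2.33  0.51  0.85  0.61] F [-0.4  0.4 -0. ] M [-0.01  0.2   0.03] gap 88.0 tcpL [ -29.1 -191.5  188.4]
[ 0.98427685  0.10074587 -1.41303728]
```

Emit:
move_arm:
  rows:
    - [[0,0,0,0.4,0.85,-0.2,50],[0,0,0,0.8,1.7,-0.45,50],[0,0,0,1.2,2.55,-0.7,50],[0,0,0,1.6,3.4,-1.0,50],[0,0,0,2.0,4.25,-1.35,50]]

```text
clock: 6.37
tcp_pos: [536.8, 136.3, 176.7]
tcp_rot: [-2.962, -0.161, -0.931]
force: [0.7, -1.0, 1.3]
finger_gap: 56.8
```

Emit:
move_arm:
  rows:
    - [[0,0,0,0.2,0.5,-0.25,50],[0,0,0,0.45,1.0,-0.49,50],[0,0,0,0.45,1.0,-0.49,50],[0,0,0,0.65,1.02,-0.79,50],[0,0,0,0.85,1.04,-1.09,50]]

```text
clock: 6.78
tcp_pos: [570.0, 175.9, 132.9]
tcp_rot: [-2.963, -0.161, -0.928]
force: [0.6, -0.3, 0.5]
finger_gap: 49.6
```

Run:
```python
from h import *
go(W(26,7.4,-9))
o=[]
for n,(x,y) in {"scene":(185,145),"top":(175,130)}.items():
    f=cam(n)["frame"][y:y+120,x:x+100]; o.append(cv2.resize(f,(400,480),interpolation=cv2.INTER_CUBIC))
cv2.imwrite("pics/c4.png",np.hstack(o))
```

```text
t 6.7833 turn [ 0.   -0.04 -0.08] shift [ 0.591  0.038 -0.831] q [0.1  0.13 2.08 0.02 0.33 1.54] F [ 0.6 -0.3  0.5] M [-0.02  0.28  0.02] gap 49.6 tcpL [25.7  8.3 31.8]
```

View pics/c4.png

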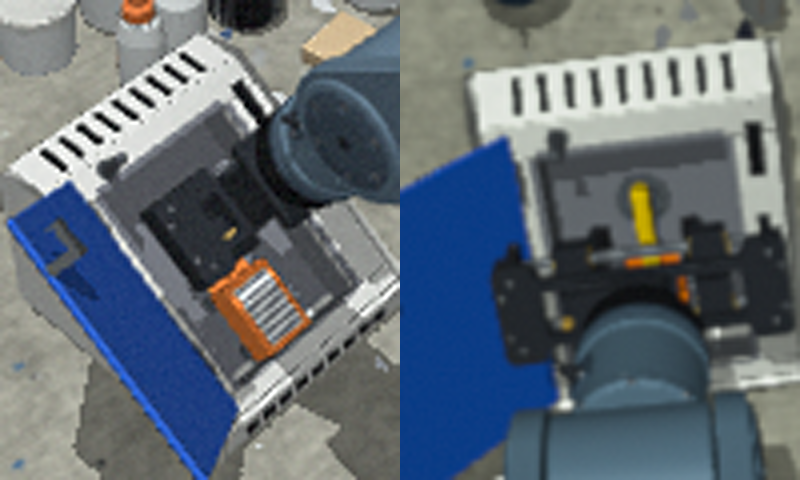

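The gripper is centred over the button: the fingers are at about (573,240) and (710,240) in the top view, with the bar at x≈645 between them. Descend and grip.

Emit:
move_arm:
  rows:
    - [[0,0,0,0.2,0.01,-0.28,50],[0,0,0,0.4,0.03,-0.56,50],[0,0,0,0.59,0.03,-0.83,50],[0,0,0,0.59,0.03,-0.83,30],[0,0,0,0.59,0.03,-0.83,10]]

```text
clock: 7.3
tcp_pos: [593.4, 174.6, 99.6]
tcp_rot: [-2.965, -0.154, -0.926]
force: [-0.1, -0.2, 0.4]
finger_gap: 39.0
```

Emit:
move_arm:
  rows:
    - [[0,0,0,0,0,0,0],[0,0,0,0,0,0,0],[0,0,0,0,0,0,0],[0,0,0,0,0,0,0],[0,0,0,0,0,0,0]]

```text
clock: 7.72
tcp_pos: [593.4, 179.7, 100.7]
tcp_rot: [-2.959, -0.159, -0.929]
force: [2.1, 36.8, -5.4]
finger_gap: 11.4
```

Run:
```python
from h import *
go(W(26,7.4,-9));print(S[:,2]*np.degrees(.12)/5)
```

```text
t 7.7167 turn [-0.04 -0.03 -0.07] shift [ 0.005 -0.056 -0.026] q [0.1  0.24 2.03 0.03 0.26 1.53] F [ 2.1 36.8 -5.4] M [4.7  0.32 3.35] gap 11.4 tcpL [26.6  9.7 -8.2]
[-0.78462483 -0.08031044  1.12641492]
```

Emit:
move_arm:
  rows:
    - [[0,0,0,-0.01,0.07,0,0],[0,0,0,-0.02,0.13,0,0],[0,0,0,-0.02,0.13,0,0],[0,0,0,-0.02,0.13,0,0],[0,0,0,-0.02,0.13,0,0]]

```text
clock: 8.13
tcp_pos: [593.4, 180.3, 100.7]
tcp_rot: [-2.964, -0.154, -0.929]
force: [-5.5, 9.1, 5.9]
finger_gap: 11.8
```

Run:
```python
from h import *
go(W(26,7.4,-9))
```

```text
t 8.1333 turn [-0.01 -0.04 -0.02] shift [ 0.004 -0.072 -0.024] q [0.1  0.24 2.03 0.   0.26 1.57] F [-5.5  9.1  5.9] M [1.27 0.43 0.93] gap 11.8 tcpL [26.7 10.3 -8.3]
```

Emit:
move_arm:
  rows:
    - [[-0.3,-0.03,0.44,0,0.02,0,0],[-0.6,-0.06,0.87,0,0.03,0,0],[-0.91,-0.09,1.31,0,0.03,0,0],[-0.91,-0.09,1.31,0,0.03,0,0],[-0.91,-0.09,1.31,0,0.03,0,0]]

```text
clock: 8.55
tcp_pos: [593.5, 180.4, 100.6]
tcp_rot: [2.966, 0.359, 0.936]
force: [-6.3, 2.4, 8.4]
finger_gap: 11.7
```

Run:
```python
from h import *
go(W(26,7.4,-9)); print("Mn",robot.read_state()["ft_torque"]@S[:,2])
```

```text
t 8.55 turn [ 0.91  0.05 -1.31] shift [ 0.002 -0.074 -0.024] q [ 0.1   0.24  2.03 -0.    0.26  1.44] F [-6.3  2.4  8.4] M [ 0.44  0.37 -0.13] gap 11.7 tcpL [26.7 10.3 -8.3]
Mn -0.3806159242062203
```

Emit:
move_arm:
  rows:
    - [[0.46,0.04,-0.66,0,0,0,0],[0.91,0.09,-1.31,0,0,0,0],[1.37,0.13,-1.96,0,0,0,0],[1.82,0.18,-2.62,0,0,0,0],[1.82,0.18,-2.62,0,0,0,0]]

```text
clock: 8.97
tcp_pos: [593.4, 180.6, 100.6]
tcp_rot: [-2.928, 0.059, -0.912]
force: [-5.9, 3.2, 8.2]
finger_gap: 11.8
```

Run:
```python
from h import *
go(W(26,7.4,-9)); print("Mn",robot.read_state()["ft_torque"]@S[:,2])
```

```text
t 8.9667 turn [-0.94 -0.13  1.33] shift [ 0.004 -0.079 -0.024] q [ 0.1   0.24  2.03 -0.    0.26  1.72] F [-5.9  3.2  8.2] M [0.47 0.45 0.29] gap 11.8 tcpL [26.7 10.6 -8.3]
Mn -0.05731525031861374
```

Turning positive met 0.38 N·m and negative almost nothing, so the free way is clockwise.

Emit:
move_arm:
  rows:
    - [[0.7,0.07,-1,0,0,0,0],[1.39,0.14,-2,0,0,0,0],[2.09,0.21,-3,0,0,0,0],[2.79,0.28,-4,0,0,0,0],[3.48,0.35,-5,0,0,0,0]]

```text
clock: 9.38
tcp_pos: [593.4, 181.0, 100.7]
tcp_rot: [-2.681, 0.789, -0.813]
force: [-6.6, 6.8, 8.1]
finger_gap: 11.9
```

Run:
```python
from h import *
go(W(26,7.4,-9)); print("Mn",robot.read_state()["ft_torque"]@S[:,2])
```

```text
t 9.3833 turn [-4.44 -0.48  6.32] shift [ 0.004 -0.09  -0.026] q [0.1  0.24 2.03 0.01 0.26 2.24] F [-6.6  6.8  8.1] M [0.89 0.05 1.03] gap 11.9 tcpL [26.8 11.  -8.3]
Mn 0.33815186986167484
```

Emit:
move_arm:
  rows:
    - [[0.7,0.07,-1,0,-0.01,0,0],[1.39,0.14,-2,0,-0.01,0,0],[2.09,0.21,-3,0,-0.01,0,0],[2.79,0.28,-4,0,-0.01,0,0],[3.2,0.32,-4.6,0,-0.01,0,0]]

```text
clock: 9.8
tcp_pos: [593.6, 181.2, 100.9]
tcp_rot: [-2.323, 1.364, -0.683]
force: [-4.4, 10.1, 4.5]
finger_gap: 11.6
```

Run:
```python
from h import *
go(W(26,7.4,-9)); print("Mn",robot.read_state()["ft_torque"]@S[:,2])
```

```text
t 9.8 turn [-7.66 -0.79 10.9 ] shift [-0.001 -0.095 -0.031] q [0.1  0.24 2.04 0.01 0.25 2.72] F [-4.4 10.1  4.5] M [ 1.53 -0.12  1.43] gap 11.6 tcpL [27.1 11.2 -8.2]
Mn 0.3011508882962065
```

Emit:
move_arm:
  rows:
    - [[0,0,0,0,0,0,40],[0,0,0,0,0,0,40],[0,0,0,0,0,0,40],[0,0,0,-0.4,-0.04,0.57,40],[0,0,0,-0.97,-0.1,1.39,40]]

```text
clock: 10.22
tcp_pos: [553.1, 175.0, 152.4]
tcp_rot: [-2.333, 1.366, -0.677]
force: [0.0, 0.8, 0.7]
finger_gap: 39.4
```

Emit:
move_arm:
  rows:
    - [[-0.76,-0.08,1.09,-0.3,-0.1,0.2,70],[-1.52,-0.15,2.18,-0.5,-0.12,0.2,70],[-2.28,-0.23,3.27,-0.7,-0.14,0.1,70],[-3.04,-0.31,4.36,-0.9,-0.16,0,70],[-3.8,-0.39,5.45,-1.1,-0.18,-0.1,70]]

```text
clock: 10.63
tcp_pos: [510.4, 168.2, 151.7]
tcp_rot: [-2.741, 0.66, -0.836]
force: [0.1, -0.6, -0.2]
finger_gap: 69.5
```

Emit:
move_arm:
  rows:
    - [[-0.76,-0.08,1.09,-0.15,-0.1,-0.2,70],[-1.52,-0.15,2.18,-0.3,-0.12,-0.4,70],[-2.28,-0.23,3.27,-0.4,-0.14,-0.6,70],[-3.04,-0.31,4.36,-0.5,-0.16,-0.8,70],[-3.8,-0.39,5.45,-0.6,-0.18,-1.0,70]]

```text
clock: 11.05
tcp_pos: [486.5, 161.0, 111.2]
tcp_rot: [-2.966, -0.16, -0.932]
force: [-0.5, -0.5, 0.1]
finger_gap: 70.1
```

Run:
```python
from h import *
go(W(-62,10,60));print((W(-62,10,-15)-W(-62,10,60))/40)
```

```text
t 11.05 turn [ 0.04 -0.02 -0.05] shift [-0.107  0.19  -0.137] q [ 0.08 -0.01  2.29  0.05  0.25  1.5 ] F [-0.5 -0.5  0.1] M [0.04 0.25 0.05] gap 70.1 tcpL [-56.    2.   62.5]
[ 1.06986615  0.10950638 -1.53591008]
```

Emit:
move_arm:
  rows:
    - [[0,0,0,-0.05,0.1,-0.07,70],[0,0,0,-0.11,0.19,-0.14,70],[0,0,0,-0.11,0.19,-0.14,70],[0,0,0,-0.11,0.19,-0.14,70],[0,0,0,-0.11,0.19,-0.14,70]]

```text
clock: 11.47
tcp_pos: [482.6, 168.9, 106.0]
tcp_rot: [-2.964, -0.152, -0.932]
force: [0.2, -0.1, 0.5]
finger_gap: 70.1
```

Run:
```python
from h import *
go(W(-62,10,-15))
o=[]
for n,(x,y) in {"scene":(195,150),"top":(195,140)}.items():
    f=cam(n)["frame"][y:y+100,x:x+80]; o.append(cv2.resize(f,(400,500),interpolation=cv2.INTER_CUBIC))
cv2.imwrite("pics/c5.png",np.hstack(o))
```

```text
t 11.4667 turn [ 0.   -0.02 -0.  ] shift [ 1.061  0.102 -1.542] q [ 0.11  0.01  2.29 -0.01  0.24  1.58] F [ 0.2 -0.1  0.5] M [-0.02  0.17  0.02] gap 70.1 tcpL [-61.5  10.3  60. ]
```

View pics/c5.png

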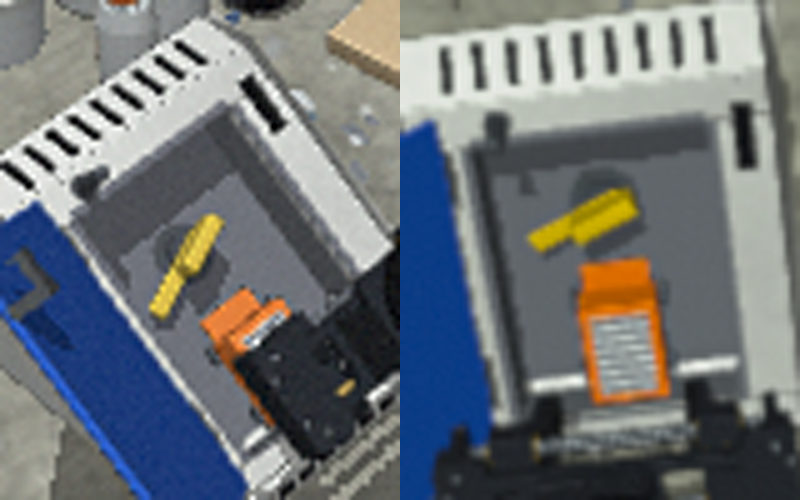

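Run:
```python
from h import *
t=cam("top");s=robot.read_state()
for u in [(240.1,211.2),(212+223/8,160+407/8)]:
  for z in(-12,-18): print(L(ray(t,u,W(0,0,z),S[:,2])).round(1))
p=s["tcp_pos"];R=Ro.from_rotvec(s["tcp_rot"]).as_matrix()
print(((proj(t,[p,p+R@[0,0,19],p-R@[0,0,45]])-[195,140])*5+[400,0]).round(0))
print(((proj(t,[W(26.8,10.8,-17)])-[195,140])*5+[400,0]).round(0))
```

```text
[-64.6   7.  -12. ]
[-67.9   7.4 -18. ]
[-63.4   7.5 -12. ]
[-66.7   7.9 -18. ]
[[618. 414.]
 [618. 397.]
 [617. 457.]]
[[598. 213.]]
```

The button's arm now points to the left, at about (540,240) in the top view, well clear of the tab, and the filter sits between the fingers. Descend and grip.

Emit:
move_arm:
  rows:
    - [[0,0,0,0.25,0.03,-0.36,74],[0,0,0,0.5,0.05,-0.72,74],[0,0,0,0.75,0.08,-1.08,74],[0,0,0,0.95,0.1,-1.36,74],[0,0,0,1.07,0.11,-1.54,74]]

```text
clock: 12.03
tcp_pos: [525.6, 173.4, 42.9]
tcp_rot: [-2.965, -0.152, -0.93]
force: [0.9, -0.3, -0.0]
finger_gap: 74.0
```

Emit:
move_arm:
  rows:
    - [[0,0,0,0,0,0,50],[0,0,0,0,0,0,30],[0,0,0,0,0,0,30],[0,0,0,0,0,0,30],[0,0,0,0,0,0,30]]

```text
clock: 12.45
tcp_pos: [525.1, 173.6, 44.6]
tcp_rot: [-2.964, -0.152, -0.932]
force: [-1.5, -0.1, 1.4]
finger_gap: 45.8
```

Run:
```python
from h import *
go(W(-62,10.5,-15))
```

```text
t 12.45 turn [ 0.   -0.02 -0.01] shift [-0.004 -0.003 -0.008] q [ 0.11  0.26  2.19 -0.02  0.08  1.6 ] F [-1.5 -0.1  1.4] M [-0.07  0.26 -0.  ] gap 45.8 tcpL [-61.7  10.6 -14.8]
```

Emit:
move_arm:
  rows:
    - [[0,0,0,-0.12,-0.01,0.17,30],[0,0,0,-0.4,-0.04,0.57,30],[0,0,0,-0.75,-0.08,1.08,30],[0,0,0,-1.1,-0.11,1.58,30],[0,0,0,-1.43,-0.15,2.05,30]]

```text
clock: 12.87
tcp_pos: [466.7, 167.5, 126.6]
tcp_rot: [-2.965, -0.153, -0.93]
force: [0.5, -0.7, 0.4]
finger_gap: 46.0
```

Run:
```python
from h import *
c,s=np.cos(.0),np.sin(.0)
go([455,-166,105],np.array([[c,s,0],[s,-c,0],[0,0,-1]]))
```

```text
t 12.8667 turn [-0.36  6.96 -1.14] shift [-0.292 -8.338 -0.541] q [ 0.11 -0.09  2.32 -0.01  0.3   1.58] F [ 0.5 -0.7  0.4] M [-0.02  0.3  -0.04] gap 46.0 tcpL [-62.8  10.5  86.1]
```

Emit:
move_arm:
  rows:
    - [[0,0,0,0,-0.5,0.1,30],[0,0,0,0,-1.2,0.2,30],[0,0,0,0,-1.9,0.2,30],[0,0,0,0,-2.6,0.2,30],[0,0,0,0,-3.3,0.2,30]]

```text
clock: 13.28
tcp_pos: [467.6, 38.3, 134.5]
tcp_rot: [-2.964, -0.156, -0.933]
force: [0.5, 0.9, -1.7]
finger_gap: 45.8
```

Emit:
move_arm:
  rows:
    - [[-0.03,0.6,-0.1,-0.03,-0.6,0,30],[-0.07,1.3,-0.22,-0.06,-1.15,0,30],[-0.11,2.1,-0.34,-0.09,-1.65,0,30],[-0.14,2.8,-0.46,-0.12,-2.1,0,30],[-0.18,3.48,-0.57,-0.15,-2.52,0,30]]

```text
clock: 13.7
tcp_pos: [461.6, -63.8, 134.5]
tcp_rot: [-3.091, -0.075, -0.469]
force: [0.7, -0.1, -1.7]
finger_gap: 45.6
```

Emit:
move_arm:
  rows:
    - [[-0.03,0.7,-0.1,-0.03,-0.5,-0.1,30],[-0.07,1.4,-0.22,-0.06,-1.05,-0.3,30],[-0.11,2.1,-0.34,-0.09,-1.6,-0.5,30],[-0.14,2.8,-0.46,-0.12,-2.1,-0.65,30],[-0.18,3.48,-0.57,-0.15,-2.52,-0.74,30]]

```text
clock: 14.12
tcp_pos: [455.4, -164.3, 104.0]
tcp_rot: [3.141, -0.002, -0.005]
force: [0.8, -0.3, -0.4]
finger_gap: 45.7
```

Run:
```python
from h import *
go([455,-166,45],np.array([[1,0,0],[0,-1,0],[0,0,-1]]))
o=[]
for n,(x,y) in {"scene":(260,130),"top":(300,165)}.items():
    f=cam(n)["frame"][y:y+120,x:x+100]; o.append(cv2.resize(f,(400,480),interpolation=cv2.INTER_CUBIC))
cv2.imwrite("pics/c6.png",np.hstack(o))
```

```text
t 14.1167 turn [ 0.01 -0.04  0.01] shift [-0.01  -0.041 -1.474] q [-0.59  0.19  1.95 -0.    1.01  0.98] F [ 0.8 -0.3 -0.4] M [0.01 0.02 0.03] gap 45.7 tcpL [-112.7 -318.5   93.3]
```

View pics/c6.png

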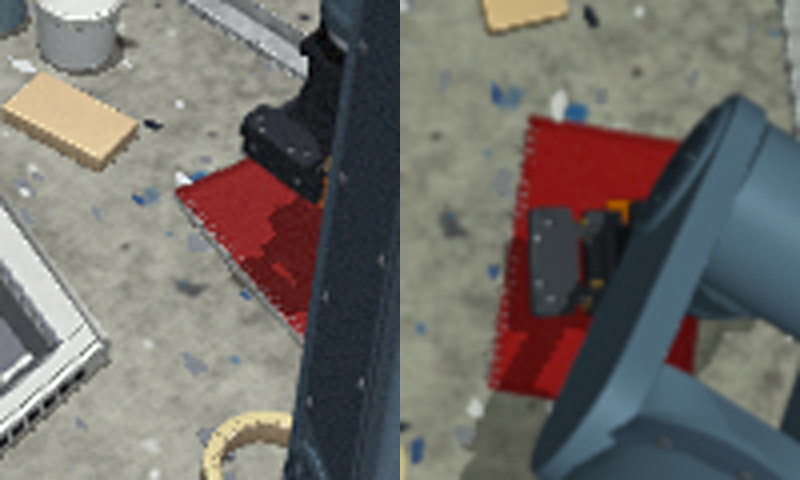

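The filter is held over the book, with the orange tab at about (618,210) in the top view. Lower slowly until contact.

Emit:
move_arm:
  rows:
    - [[0,0,0,0,-0.02,-0.4,30],[0,0,0,0,-0.03,-0.8,30],[0,0,0,0,-0.04,-1.15,30],[0,0,0,0,-0.04,-1.35,30],[0,0,0,0,-0.04,-1.42,30]]

```text
clock: 14.63
tcp_pos: [454.7, -163.3, 46.4]
tcp_rot: [-3.14, -0.001, 0.003]
force: [-0.8, 0.0, -1.6]
finger_gap: 45.5
```

Emit:
move_arm:
  rows:
    - [[0,0,0,0,0,-0.03,30],[0,0,0,0,0,-0.06,30],[0,0,0,0,0,-0.08,30],[0,0,0,0,0,-0.1,30],[0,0,0,0,0,-0.1,30]]

```text
clock: 15.05
tcp_pos: [456.1, -164.8, 43.8]
tcp_rot: [3.141, 0.0, 0.0]
force: [-0.5, -0.9, -1.0]
finger_gap: 45.6
```

Emit:
move_arm:
  rows:
    - [[0,0,0,0,0,-0.03,30],[0,0,0,0,0,-0.05,30],[0,0,0,0,0,-0.07,30],[0,0,0,0,0,-0.08,30],[0,0,0,0,0,-0.08,30]]

```text
clock: 15.47
tcp_pos: [455.7, -164.7, 40.0]
tcp_rot: [3.141, -0.0, -0.001]
force: [0.7, -0.3, -1.5]
finger_gap: 45.9
```

Emit:
move_arm:
  rows:
    - [[0,0,0,0,0,-0.02,30],[0,0,0,0,0,-0.03,30],[0,0,0,0,0,-0.04,30],[0,0,0,0,0,-0.05,30],[0,0,0,0,0,-0.05,30]]

```text
clock: 15.88
tcp_pos: [455.8, -164.7, 38.1]
tcp_rot: [3.141, -0.0, -0.001]
force: [-0.1, 0.1, -1.3]
finger_gap: 46.0
```

Emit:
move_arm:
  rows:
    - [[0,0,0,0,0,-0.02,30],[0,0,0,0,0,-0.03,30],[0,0,0,0,0,-0.04,30],[0,0,0,0,0,-0.05,30],[0,0,0,0,0,-0.05,30]]

```text
clock: 16.3
tcp_pos: [456.0, -164.7, 37.7]
tcp_rot: [3.141, 0.001, -0.002]
force: [-7.1, 4.7, 18.5]
finger_gap: 46.1
```

Contact. Ease off 1.5 mm, open, then retreat upwards and aside.

Emit:
move_arm:
  rows:
    - [[0,0,0,0,0,0.03,30],[0,0,0,0,0,0.035,30],[0,0,0,0,0,0.035,60],[0,0,0,0,0,0.035,80],[0,0,0,0,0,0.035,80]]

```text
clock: 16.72
tcp_pos: [455.8, -164.7, 37.4]
tcp_rot: [3.141, -0.0, -0.001]
force: [0.5, 0.3, -0.4]
finger_gap: 63.7
```

Emit:
move_arm:
  rows:
    - [[0,0,0,0,0,0,80],[0,0,0,0,0,0.3,80],[0,0,0,0,0,0.9,80],[0,0,0,0,0,1.7,80],[0,0,0,0,0,2.6,80]]

```text
clock: 17.13
tcp_pos: [454.6, -163.9, 141.2]
tcp_rot: [-3.14, 0.0, 0.006]
force: [0.0, -0.6, -0.6]
finger_gap: 80.1
```

Emit:
move_arm:
  rows:
    - [[0,0,0,-0.4,-0.8,0.4,80],[0,0,0,-0.8,-1.6,0.6,80],[0,0,0,-1.2,-2.5,0.7,80],[0,0,0,-1.6,-3.4,0.7,80],[0,0,0,-2.0,-4.3,0.7,80]]

```text
clock: 17.55
tcp_pos: [375.1, -338.3, 170.3]
tcp_rot: [3.14, 0.001, 0.001]
force: [0.6, -0.0, -1.3]
finger_gap: 79.7
```

Emit:
move_arm:
  rows:
    - [[0,0,0,-0.4,-0.8,0,80],[0,0,0,-0.8,-1.6,0,80],[0,0,0,-1.2,-2.4,0,80],[0,0,0,-1.6,-3.2,0,80],[0,0,0,-2.0,-4.0,0,80]]

```text
clock: 17.97
tcp_pos: [294.6, -498.1, 169.3]
tcp_rot: [3.141, -0.0, -0.001]
force: [0.3, -0.4, 0.7]
finger_gap: 79.9
```

Run:
```python
from h import *
go([455,-166,45])
for n in ("scene","top"):
    f=cam(n); cv2.imwrite(f"pics/{n}9.png",cv2.resize(f["frame"][70:350,130:430],(800,600) if 0 else (642,600),interpolation=cv2.INTER_CUBIC))
```

```text
t 17.9667 turn [ 0.36 -7.    1.14] shift [ 4.009  8.303 -3.108] q [-1.24  0.28  1.67 -0.    1.19  0.33] F [ 0.3 -0.4  0.7] M [ 0.08 -0.05 -0.03] gap 79.9 tcpL [-234.  -634.2  258.1]
```

View pics/top9.png

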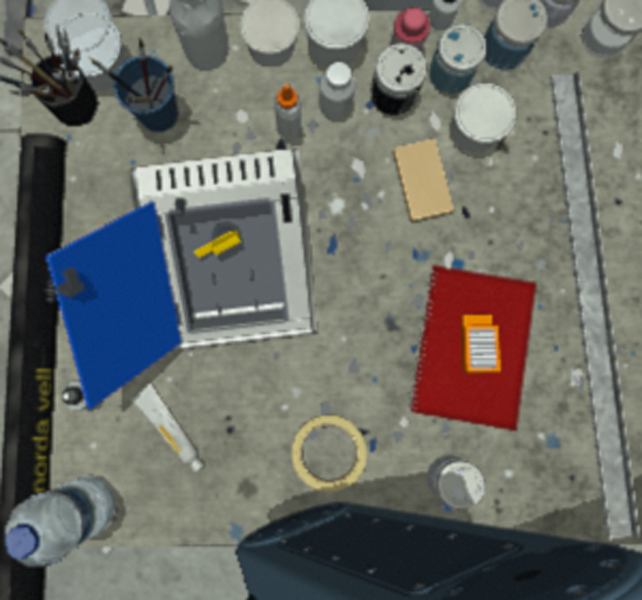

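View pics/scene9.png

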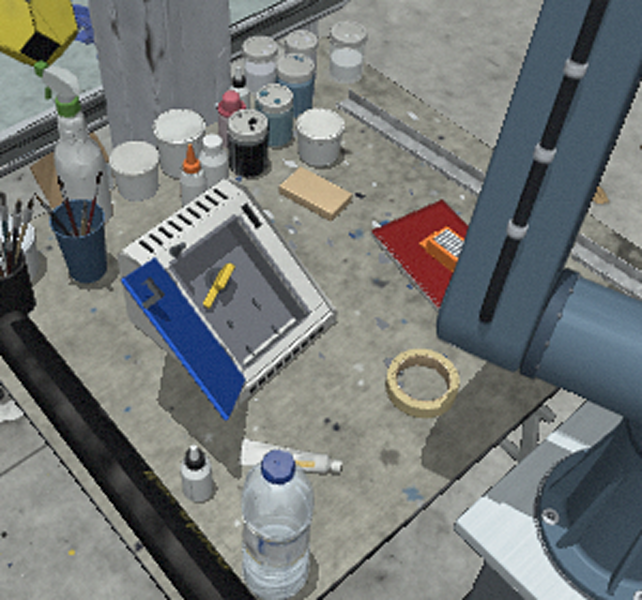

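Both pictures show the door open, the button turned clear, and the filter flat, pleats up, at about (482,345) in the top view, well inside the notebook. The bystanders look unmoved.

```bash
python3 -c "
from rig import robot
print(robot.close_job(), robot.read_state()['clock'])"
```

```text
the job is handed in; nothing more can be done
the job is handed in; nothing more can be done
```

The job is done and was handed in at about 18 s of the 61 s allowed. The system reports no verdict.

- **Door:** I pressed it until it popped to about 0.8 rad, then swung it to about 2.25 rad, where it stayed. That angle comes from the fingertip position, not a direct reading.
- **Turn-button:** Anticlockwise met 0.38 N·m at about 0.14 rad; clockwise turned freely. I turned it about 1.16 rad clockwise, and the pictures show its arm well clear of the tab. While turning, the torque read about 0.3 N·m, more than the stated friction, but the button followed and the grip did not open.
- **Filter:** I lifted it out, lowered it slowly onto the notebook until contact (about 19 N) and let go there. The last pictures show it flat, pleats up and wholly on the notebook.
- **Bystanders:** In the last pictures they look unmoved, and the gripper was clear of everything.

**Checks that disagreed:**
- Touch put the button about 3 mm further left than the camera fit did.
- The filter made contact about 3 to 4 mm lower than I had computed.
- Closing on the button first gave a 37 N side force at the fingers, which I relieved by moving 5 mm.

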